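Roll two tubes onto the layout lines

TASK

Set out the two tubes on the layout plate for brazing: first roll the silvery steel tube onto the white line in its own half of the plate, then roll the brass tube onto the line in the other half, so that each lies at rest along its line and centred over it. Only push them with the fingertips so that they roll; never pick them up off the plate, and leave everything else undisturbed.

Things in the scene. Friction and masses are not known exactly. Their poses are not given: they have to be found in the camera images.
- plate: Fixed dark blue (marking-out blue) steel layout plate, 340 (its x) x 460 (its y) x 12 mm thick, turned up to 0.2 rad. Origin: centre of its underside, on the bench. One tube and one line lie in each half (y above and below 0), about 115 mm from its middle; nothing else lies in the tube's way.
- steel_tube: Bare silvery-grey steel tube, 40 mm diameter, 120 mm long, about 0.3 kg, lying in either half of the plate, 110 to 170 mm nearer or farther than that half's line. Origin: its centre, 32 mm above the bench; its y axis runs along it, x and z turn as it rolls. Slick (friction about 0.4): pushed just above mid-height it rolls ahead of the finger and stops within mm of it; pushed near the very top it may jam.
- brass_tube: Yellow brass tube, 40 mm diameter, 120 mm long, about 0.3 kg, lying in either half of the plate, 110 to 170 mm nearer or farther than that half's line. Origin: its centre, 32 mm above the bench; its y axis runs along it, x and z turn as it rolls. Slick (friction about 0.4): pushed just above mid-height it rolls ahead of the finger and stops within mm of it; pushed near the very top it may jam.
- line_left: White painted line, 180 x 5 mm, flat on the left (+y) half of the plate. Origin: its middle, on the plate's surface; its y axis runs along the line, its x axis across it (the way the tube rolls, roughly away from the robot). The plate's surface is 12 mm above the bench.
- line_right: White painted line, 180 x 5 mm, flat on the right (-y) half of the plate. Origin: its middle, on the plate's surface; its y axis runs along the line, its x axis across it (the way the tube rolls, roughly away from the robot). The plate's surface is 12 mm above the bench.
- block: Steel setting-up block with drilled holes, 75 x 25 x 50 mm high, standing on the plate between the two halves; bystander. Origin: centre of its underside.
- centre_weight: Small blue spool-shaped weight, 32 mm across, 45 mm high, standing on the plate's far part between the two halves; bystander. Origin: centre of its underside.
- hammer: Club hammer with a blue head, lying on the bench to the robot's left, 310 mm long, 40 mm high; bystander. Origin: under its middle.
- spray_can: Spray can with a green band, 66 mm across, 190 mm high, upright on the bench to the left; bystander. Origin: centre of its underside.
- wrench: Steel wrench, 180 mm long, lying on the bench to the right; bystander.
- brush: Hand brush, 200 mm long, lying on the bench to the right; bystander.
- tin: Open steel cup, 80 mm across, 90 mm high, upright on the bench beyond the right of the plate; bystander. Origin: centre of its underside.
Not all that is in view belongs to the job. Several things have the shape of the brass_tube; the one meant has the colours described above.

How it is judged:
By the outcome, as a careful person would: the job done as asked, in the order asked, and still so for the second after the job is handed in, with the robot touching nothing.
It also fails if it takes over 72 s, if anything falls off the work surface, if the arm or the gripper's body presses on something with over 40 N, if the wrist force passes 120 N, or if a joint passes its speed limit or range.

ROBOT

A 6-joint arm with a two-finger parallel gripper is mounted at the origin on the work surface. World frame = base frame: x ahead of the robot, y to its left, z up, the work surface at z = 0. Lengths are in m, angles in degrees, forces in N, time in s.
With the tool pointing down it reaches from about 0.275 to 0.725 m from the base axis. Payload 5.6 kg.
Tool frame: the origin (TCP) lies midway between the tips of the shut fingers; the grasp point (between the pads) lies 19 mm behind it (ctrl.grasp_offset is the distance from the TCP to the grasp point, in m); z points along the fingers, y is the direction in which the jaws open and shut (so a half turn about z gives the same grasp; the last joint's range is limited). The gripper opens to 85 mm and grips with 20 to 120 N. Pads are 22 mm wide; open, the fingers measure 114 mm over their backs; the gripper's body (76 mm by 85 mm) begins 54 mm behind the grasp point. The pads swing forward as they close: fully open they stand 13 mm farther back than shut.
Start: joints at [-59.782, 14.616, 6.199, 0, -81.583, -16.306], TCP at [0.132, -0.534, 0.231] pointing down, gripper open.
Joint ranges: [-168.99, 168.99], [-69.2, 112.95], [-62.41, 85.93], [-164.36, 98.24], [-168.68, -3.75], [-174.98, 174.98]. Speed limits (degrees/s): [147.25, 147.25, 180, 180, 180, 180].

INTERFACE

Orientations are given as a 3x3 rotation matrix whose columns are the frame's x, y, z axes.
In Python, from bench import ctrl gives the robot as it stands. Calls block until the motion is done:
- ctrl.move_ptp(position, orientation): joint-space move of the TCP to a pose.
- ctrl.servo_line(position, orientation=None, v=0.15): straight line of the TCP; orientation=None keeps the orientation; v is the mean speed in m/s.
- ctrl.goto_joints(angles): joint-space move.
- ctrl.set_gripper(opening, force=None): opening from 0.0 (shut) to 1.0 (fully open); force is the grip in N (None keeps the last); returns when the fingers have stopped.
- ctrl.wait(seconds).
- ctrl.solve_ik(position, orientation): joint angles nearest the present ones, or None.
- ctrl.camera(name): name is "side" or "top"; returns a dict with "image" (420x560x3 uint8, red, green, blue), "mtx" (3x3 intrinsics, pixels), "T" (4x4, takes a point from camera to world coordinates). Camera axes: x right, y up, looking along -z (the intrinsics and any distortion apply to the point x, -y, -z); pixel columns grow to the right and rows downward; lengths in m; the calibration is good to about 2 mm. A picture is of the moment at which its call begins. There is no depth.
A pose or a line that the arm cannot do raises ctrl.PlanningError and nothing moves.
- ctrl.hand_in(): hands the job in, once; it reports no verdict.
Readings, each from a call of its own:
- ctrl.current_time(): time.
- ctrl.current_joint_positions(): joint angles.
- ctrl.current_dq(): joint speeds.
- ctrl.current_effort(): joint torques, N m.
- ctrl.current_position(): TCP position.
- ctrl.current_tool_rot(): TCP orientation.
- ctrl.current_contact_force(): force on the tool from outside, world axes, zero at the start.
- ctrl.current_moment(): the same for the moment, N m.
- ctrl.current_grip_width(): opening from 0.0 (shut) to 1.0 (fully open).
Only numpy, scipy, OpenCV 4.12 (cv2) and the standard library are available. Lean on these libraries where they do the work, as an engineer would, in place of code of your own. Each camera call takes 0.05 s, during which the arm holds its last target.

## Working session

There is one attempt and no reset: what is moved stays moved. The work goes in short steps, each a Python script; the robot and the scene stay as the last script left them, time stands still between calls to the robot, and variables do not carry over. Pictures are saved under pics/ and viewed, and the job is handed in when it is done.

```bash
mkdir -p pics; ls
python3 - <<'E'
from bench import ctrl
import cv2
for n in("top","side"):
    c=ctrl.camera(n); cv2.imwrite(f"pics/{n}0.png",c["image"][:,:,::-1]); print(n,c["mtx"],c["T"],[k for k in c])
    if 'dist' in c: print(c['dist'])
E
```

```text
pics
top [[464.04301058   0.         283.05731464]
 [  0.         464.04301058 209.28978534]
 [  0.           0.           1.        ]] [[-0.0242845   0.98713783 -0.15801636  0.24562721]
 [-0.99960952 -0.02179141  0.01749114 -0.0146199 ]
 [ 0.01382277  0.15837942  0.98728157  1.64754038]
 [ 0.          0.          0.          1.        ]] ['image', 'mtx', 'T']
side [[543.87650678   0.         285.78551439]
 [  0.         543.87650678 215.30370665]
 [  0.           0.           1.        ]] [[ 0.90963793  0.25487557 -0.32802024 -0.05833302]
 [-0.41483632  0.59855703 -0.68530308 -1.16909956]
 [ 0.0216718   0.75945238  0.65020182  1.12082491]
 [ 0.          0.          0.          1.        ]] ['image', 'mtx', 'T']
```

View pics/top0.png

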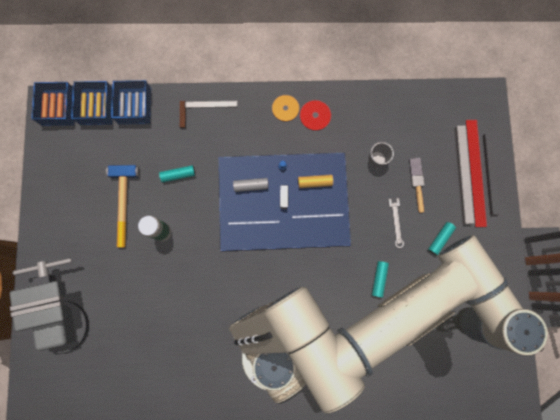

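View pics/side0.png

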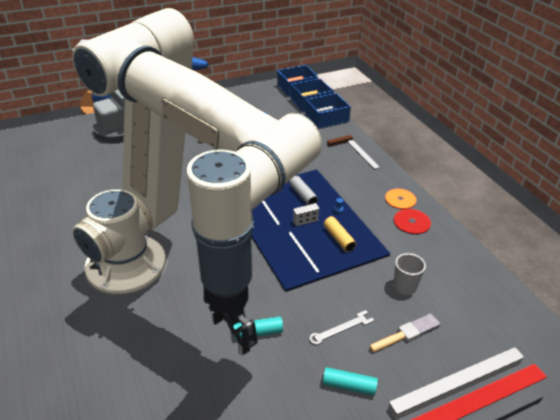

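The top view shows the steel tube at (250,184) and its line at (254,222) in the left half. The brass tube is at (316,181) and its line at (318,216) in the right half. Both tubes lie beyond their lines. I'll measure them.

```bash
cat > h.py <<'E'
import numpy as np, cv2
from bench import ctrl
def ray(c,uv,z):
    K,T=c["mtx"],c["T"]; uv=np.atleast_2d(uv)
    d=np.c_[(uv[:,0]-K[0,2])/K[0,0],-(uv[:,1]-K[1,2])/K[1,1],-np.ones(len(uv))]@T[:3,:3].T
    o=T[:3,3]; return (o+d*((z-o[2])/d[:,2])[:,None])
def masks(c):
    hsv=cv2.cvtColor(c["image"],cv2.COLOR_RGB2HSV).astype(int); h,s,v=hsv[...,0],hsv[...,1],hsv[...,2]
    brass=(h>12)&(h<35)&(s>100)&(v>70)
    grey=(s<90)&(v>75)
    return brass,grey
def blobs(m,amin,box):
    n,l,st,ce=cv2.connectedComponentsWithStats(m.astype(np.uint8),connectivity=8); r=[]
    for i in range(1,n):
        x,y=ce[i]
        if st[i,4]>=amin and box[0]<x<box[2] and box[1]<y<box[3]: r.append((l==i,st[i],ce[i]))
    return r
def line_pts(m,c,z):
    ys,xs=np.nonzero(m); P=ray(c,np.c_[xs,ys].astype(float),z)[:,:2]
    ctr=P.mean(0); w,V=np.linalg.eigh(np.cov((P-ctr).T)); a=V[:,1]; a=a*np.sign(a[1])
    t=(P-ctr)@a; mid=ctr+a*(t.max()+t.min())/2
    n=(P-ctr)@np.array([a[1],-a[0]])
    return mid,np.degrees(np.arctan2(-a[0],a[1])),np.ptp(t),np.ptp(n),ctr
E
python3 - <<'E'
from h import *
c=ctrl.camera("top"); im=c["image"]
b,g=masks(c); box=(218,152,352,250)
for nm,m,z in(("brass",b,.032),("grey@32",g,.032),("grey@12",g,.012)):
    for mm,st,ce in blobs(m,25,box): print(nm,st,ce.round(2),[np.round(q,4) for q in line_pts(mm,c,z)])
cv2.imwrite("pics/crop0.png",cv2.resize(im[148:254,214:356,::-1],None,fx=5.5,fy=5.5,interpolation=cv2.INTER_NEAREST))
print(ctrl.current_time())
E
```

```text
brass [298 175  35  13 362] [315.28 180.86] [array([ 0.6043, -0.1604]), np.float64(3.1335), np.float64(0.1221), np.float64(0.0389), array([ 0.6043, -0.1606])]
grey@32 [     0      0    560    420 212090] [280.91 209.18] [array([ 0.5267, -0.0969]), np.float64(2.775), np.float64(2.1206), np.float64(1.6378), array([ 0.5239, -0.0396])]
grey@12 [     0      0    560    420 212090] [280.91 209.18] [array([ 0.5302, -0.0979]), np.float64(2.775), np.float64(2.1469), np.float64(1.658), array([ 0.5274, -0.0399])]
0.15
```

View pics/crop0.png

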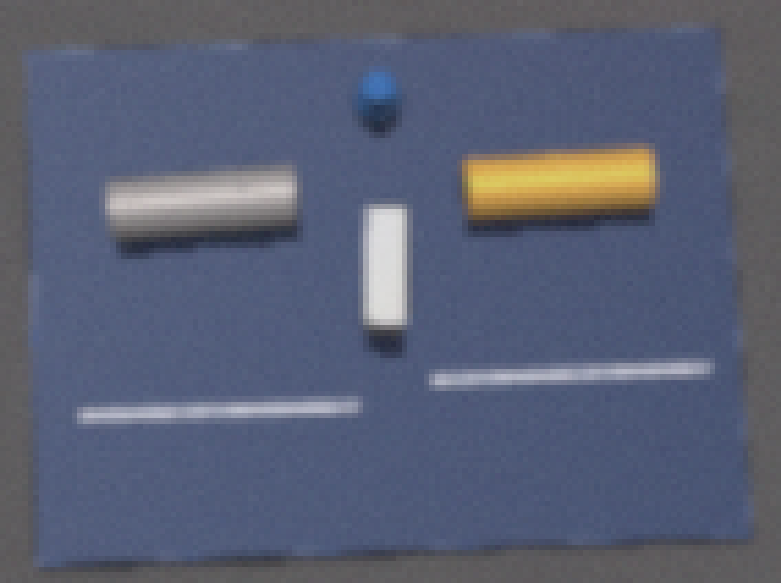

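The crop shows the steel tube left and the brass tube right, with both lines below them. The grey mask leaked into the bench, so I'll limit it to sub-windows and use intensity-weighted fits.

```bash
cat >> h.py <<'E'
def meas(c,win,z,kind):
    """win=(u0,v0,u1,v1) on plate; weighted fit of bright (red-channel excess) pixels -> mid, angle, length, width"""
    u0,v0,u1,v1=win; im=c["image"][v0:v1,u0:u1].astype(float)
    R=im[...,0]; bg=np.median(R); m=(R-bg)
    if kind=="tube":
        w=((R-im[...,2])>-15)&(R>bg+15)   # not blueish, brighter than the plate
        w=w.astype(float)
    else: w=np.clip(m,0,None)*(m>15)
    n,l,st,_=cv2.connectedComponentsWithStats((w>0).astype(np.uint8),connectivity=8)
    k=1+np.argmax(st[1:,4]); w=w*(l==k)
    ys,xs=np.nonzero(w); W=w[ys,xs]; P=ray(c,np.c_[xs+u0,ys+v0].astype(float),z)[:,:2]
    ctr=np.average(P,axis=0,weights=W); ev,V=np.linalg.eigh(np.cov((P-ctr).T,aweights=W)); a=V[:,1]*np.sign(V[1,1])
    t=(P-ctr)@a; n_=(P-ctr)@np.array([a[1],-a[0]])
    mid=ctr+a*(t.max()+t.min())/2
    return dict(ctr=ctr.round(4),mid=mid.round(4),ang=round(float(np.degrees(np.arctan2(-a[0],a[1]))),2),L=round(float(np.ptp(t)),4),W=round(float(np.ptp(n_)),4),n=len(W))
WIN=dict(steel=(230,175,274,195),brass=(294,170,340,191),ll=(224,215,282,229),lr=(288,210,348,221))
E
python3 - <<'E'
from h import *
c=ctrl.camera("top")
for k in WIN: print(k,meas(c,WIN[k],.012 if k[0]=='l' else .032,"line" if k[0]=='l' else "tube"))
print(c["image"][175:198,252])
E
```

```text
steel {'ctr': array([0.5993, 0.0716]), 'mid': array([0.5993, 0.0716]), 'ang': 3.86, 'L': 0.1224, 'W': 0.0348, 'n': 328}
brass {'ctr': array([ 0.6066, -0.161 ]), 'mid': array([ 0.6066, -0.1608]), 'ang': 2.62, 'L': 0.1287, 'W': 0.0422, 'n': 412}
ll {'ctr': array([0.4634, 0.0645]), 'mid': array([0.4634, 0.0641]), 'ang': 0.64, 'L': 0.1847, 'W': 0.0143, 'n': 205}
lr {'ctr': array([ 0.4823, -0.164 ]), 'mid': array([ 0.4823, -0.1643]), 'ang': 1.36, 'L': 0.1863, 'W': 0.0144, 'n': 204}
[[ 84  96 126]
 [ 84  95 125]
 [ 86  96 125]
 [ 94  99 122]
 [121 121 131]
 [144 142 144]
 [166 160 159]
 [186 182 180]
 [202 197 195]
 [193 186 185]
 [167 161 161]
 [144 139 139]
 [128 123 123]
 [107 104 106]
 [ 86  84  89]
 [ 57  60  69]
 [ 46  51  68]
 [ 59  65  88]
 [ 78  88 115]
 [ 82  94 124]
 [ 83  93 125]
 [ 81  95 125]
 [ 81  93 125]]
```

```bash
cat >> h.py <<'E'
def ori(deg,s=-1):
    a=np.radians(deg); y=np.array([-np.sin(a),np.cos(a),0])*s; z=np.array([0,0,-1.]); return np.c_[np.cross(y,z),y,z]
def nrm(deg):
    a=np.radians(deg); return np.array([np.cos(a),np.sin(a)])
E
python3 - <<'E'
from h import *
print(ctrl.current_tool_rot().round(3) if hasattr(ctrl.current_tool_rot(),'round') else ctrl.current_tool_rot())
for s in(1,-1):
    for p in((.65,.07,.2),(.65,.07,.0285),(.5,.065,.0285),(.655,-.16,.0285),(.5,-.16,.0285)): 
        try: print(s,p,np.round(ctrl.solve_ik(np.array(p),ori(3,s)),1))
        except Exception as e: print(s,p,e)
E
```

```text
[[-0.971 -0.24  -0.   ]
 [-0.24   0.971  0.001]
 [ 0.     0.001 -1.   ]]
1 (0.65, 0.07, 0.2) [  19.8   27.1   20.1    0.   -82.9 -106.8]
1 (0.65, 0.07, 0.0285) [  19.8   33.1    4.2    0.   -61.1 -106.8]
1 (0.5, 0.065, 0.0285) [  25.2   18.7  -20.     0.   -51.3 -112.2]
1 (0.655, -0.16, 0.0285) [ -0.5  35.2   8.    0.  -62.8 -86.5]
1 (0.5, -0.16, 0.0285) [ -0.6  20.7 -16.9   0.  -52.4 -86.4]
-1 (0.65, 0.07, 0.2) [ 19.8  27.1  20.1   0.  -82.9  73.2]
-1 (0.65, 0.07, 0.0285) [ 19.8  33.1   4.2   0.  -61.1  73.2]
-1 (0.5, 0.065, 0.0285) [ 25.2  18.7 -20.    0.  -51.3  67.8]
-1 (0.655, -0.16, 0.0285) [ -0.5  35.2   8.    0.  -62.8  93.5]
-1 (0.5, -0.16, 0.0285) [ -0.6  20.7 -16.9   0.  -52.4  93.6]
```

Run:
```python
from h import *
t=np.array([.598,.0716]); n=nrm(3.9); p=t+n*.055
ctrl.set_gripper(.75)
ctrl.move_ptp(np.r_[p,.17],ori(3.9))
ctrl.servo_line(np.r_[p,.0285],v=.12)
print(ctrl.current_time(),ctrl.current_position(),ctrl.current_grip_width(),ctrl.current_contact_force())
c=ctrl.camera("side"); cv2.imwrite("pics/s1.png",cv2.resize(c["image"][140:290,230:400,::-1],None,fx=4.5,fy=4))
```

```text
4.7083 [0.65351994 0.0754535  0.02946157] 0.7505667715949242 [ 0.1427198  -0.21477296 -0.02636738]
```

View pics/s1.png

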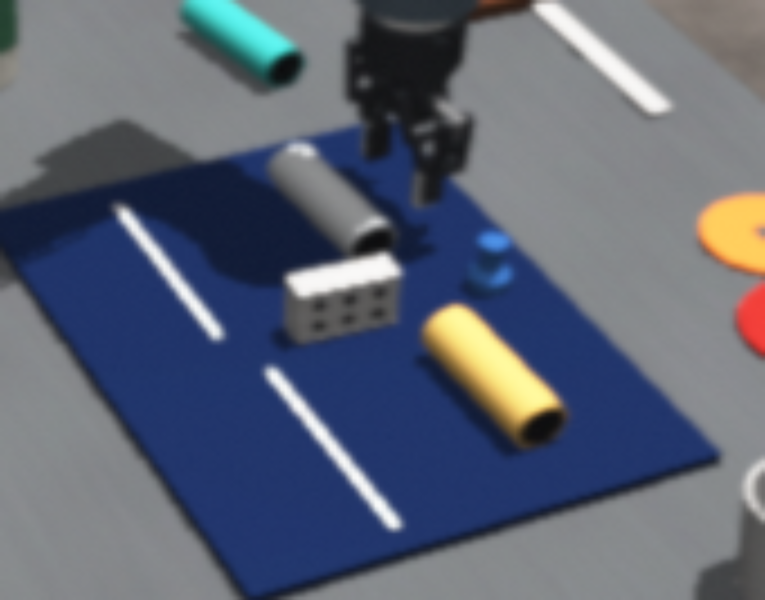

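The side view shows both fingertips clear, just beyond the steel tube, with the block and weight well away. I'll roll it most of the way.

Run:
```python
from h import *
c=ctrl.camera("side")
for z in(.03,.035,.04,.045): print(z,ray(c,[(324.9,191.2)],z).round(3))
L=np.array([.4634,.0645]); n=nrm(.8)
p=L+n*.045
a=np.r_[ctrl.current_position()[:2]-n*.03,.0285]
ctrl.servo_line(a,ori(3.9),v=.04); print(ctrl.current_contact_force())
ctrl.servo_line(np.r_[p+n*.03,.0285],ori(1.2),v=.06); print(ctrl.current_contact_force())
ctrl.servo_line(np.r_[p,.0285],ori(.8),v=.03)
print(ctrl.current_time(),ctrl.current_position(),ctrl.current_contact_force())
c=ctrl.camera("side"); cv2.imwrite("pics/s2.png",cv2.resize(c["image"][140:290,230:400,::-1],None,fx=4.5,fy=4))
```

```text
0.03 [[0.66  0.041 0.03 ]]
0.035 [[0.656 0.035 0.035]]
0.04 [[0.653 0.029 0.04 ]]
0.045 [[0.65  0.024 0.045]]
[-0.14240898  0.32326917  0.04701886]
[-0.64776752  0.57075395  0.53161173]
8.4167 [0.50854602 0.0651634  0.02850212] [0.0344069  0.16170048 0.75204631]
```

View pics/s2.png

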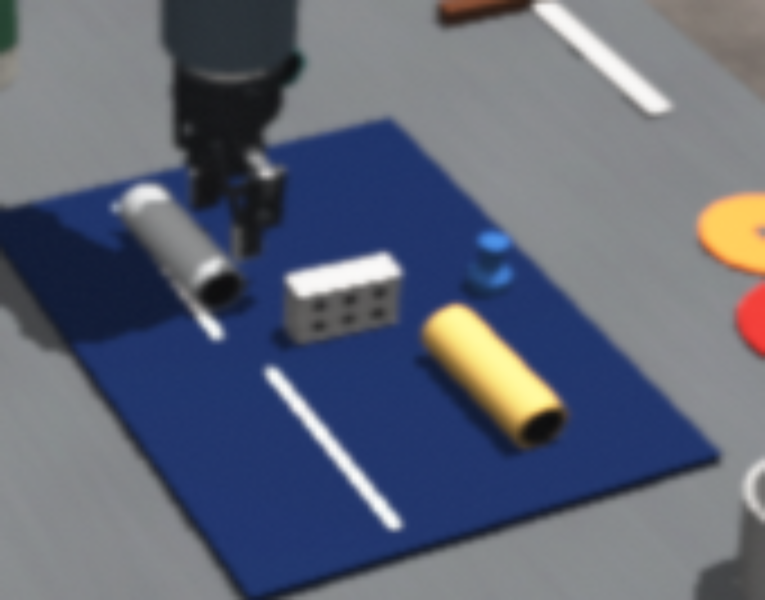

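The side view shows the steel tube close to or on its line, with the fingers behind it. I'll clear the arm and measure from the top.

```bash
cat >> h.py <<'E'
HOME=[-45, 14.6, 6.2, 0, -81.6, 60]
def park():
    p=np.array(ctrl.current_position()); ctrl.servo_line(np.r_[p[:2],.16],v=.15)
    ctrl.goto_joints(HOME)
E
python3 - <<'E'
from h import *
park(); c=ctrl.camera("top"); im=c["image"]; print(ctrl.current_time())
cv2.imwrite("pics/t2.png",cv2.resize(im[148:254,214:356,::-1],None,fx=5.5,fy=5.5,interpolation=cv2.INTER_NEAREST))
for x in (235,240,250,260,268): print(x,im[212:235,x,0])
E
```

```text
11.7083
235 [ 83  83  87  97 104 108 116 121 117 115 145 165 127  92  82  84  82  82
  82  83  80  85  80]
240 [ 83  91 109 135 153 167 186 199 175 149 136 119  97  68  50  60  76  81
  80  82  81  81  82]
250 [ 84 103 133 152 174 193 202 181 157 139 119 100  72  48  58  76  80  83
  79  82  81  81  81]
260 [103 130 149 167 191 201 185 160 141 124 101  78  52  40  60  79  81  83
  81  80  78  78  80]
268 [120 143 160 181 197 192 168 147 130 112  88  57  45  56  74  82  80  84
  81  80  79  79  78]
```

View pics/t2.png

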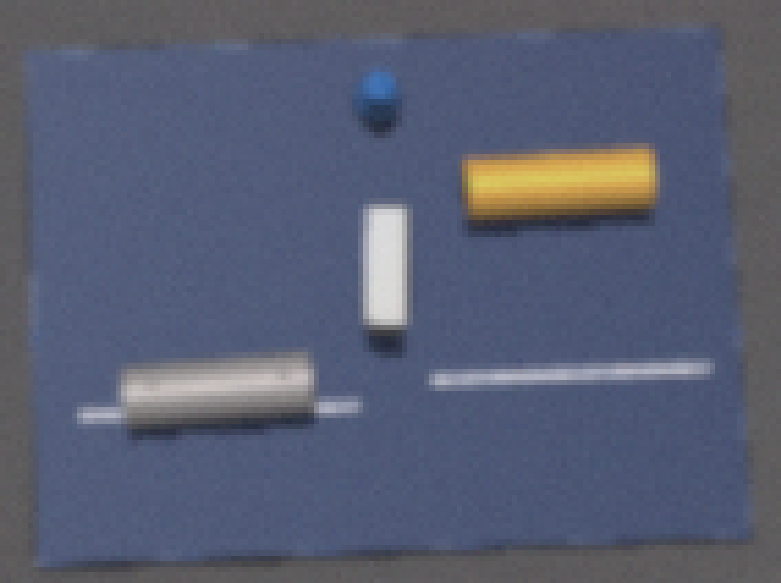

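The steel tube lies about 15 mm short of its line and slightly turned. I'll measure it more finely from the edge crossings.

```bash
cat >> h.py <<'E'
def tube(c,u0,u1,v0,v1):
    """per-column silhouette edges at half level (plate/edge on far side, edge/shadow on near side), fit the axis"""
    im=c["image"].astype(float)[...,0]; rows=[];ups=[];dns=[]
    for u in range(u0,u1+1):
        col=im[v0:v1,u]; k=int(np.argmax(col)); bg=np.median(im[v0:v1+25,u0-30:u0-20]) if False else 83.
        i=k
        while col[i]>bg+17: i-=1
        up=i+(bg+17-col[i])/(col[i+1]-col[i])
        j=k
        while col[j]>bg-3: j+=1
        dn=j-(bg-3-col[j])/(col[j-1]-col[j])
        ups.append(up+v0);dns.append(dn+v0)
    us=np.arange(u0,u1+1); mid=(np.array(ups)+dns)/2
    f=np.polyfit(us,mid,1); e=np.array([[u0,np.polyval(f,u0)],[u1,np.polyval(f,u1)]])
    P=ray(c,e,.032)[:,:2]; d=P[0]-P[1]
    return P,np.degrees(np.arctan2(-d[0],d[1])),np.std(mid-np.polyval(f,us)),np.mean(np.array(dns)-ups)
def linefit(c,cols,v0,v1):
    im=c["image"].astype(float)[...,0]; r=[]
    for u in cols:
        w=np.clip(im[v0:v1,u]-83-12,0,None); r.append((u,np.average(np.arange(v0,v1),weights=w)))
    P=ray(c,np.array(r),.012)[:,:2]; f=np.polyfit(P[:,1],P[:,0],1)
    return f,np.degrees(np.arctan(-f[0])),np.std(P[:,0]-np.polyval(f,P[:,1]))
E
python3 - <<'E'
from h import *
c=ctrl.camera("top")
P,a,s,w=tube(c,238,268,205,232); print("steel",P.round(4),a,s,w, P.mean(0))
P,a,s,w=tube(c,301,331,168,198); print("brass",P.round(4),a,s,w, P.mean(0))
f,a,s=linefit(c,list(range(229,235))+list(range(273,279)),214,230); print("LL",f,a,s)
f,a,s=linefit(c,range(294,343),208,224); print("LR",f,a,s, f[1]-.16*f[0])
g=blobs((c["image"][...,2]<0)|((c["image"].min(2)>170)),20,(275,180,295,215))
print(g[0][2], ray(c,[g[0][2]],.062))
E
```

```text
steel [[0.4724 0.1157]
 [0.4788 0.0103]] 3.5054798657316164 0.059360065635443285 11.028905442883373 [0.47558774 0.06302614]
brass [[ 0.6033 -0.1096]
 [ 0.6084 -0.2169]] 2.71393471093761 0.060743652219108754 12.09463587554694 [ 0.60584505 -0.16325509]
LL [-0.01262336  0.46421482] 0.7232268788922428 0.00017525146480688403
LR [-0.0230462   0.47854631] 1.320216503215954 0.000150653558490446 0.4822337045931067
[283.80147059 195.63970588] [[ 0.54739705 -0.04646487  0.062     ]]
```

Off-centre contact rolls the tube without squaring it: it is still at 3.5° against 0.7° for the line. I'll straddle the tube diagonally, with one fingertip on each side near opposite ends. That keeps it captive while I roll it the last 12 mm, and turning the tool then squares it.

Run:
```python
from h import *
ctrl.set_gripper(1.0)
t=np.array([.4756,.063]); L=np.array([.4642-.0126*.062,.062]); print(L)
for s in(1,-1):
    q=ctrl.solve_ik(np.r_[t,.023],ori(57,s)); print(s,q)
s=-1
ctrl.move_ptp(np.r_[t,.15],ori(56.5,s))
ctrl.servo_line(np.r_[t,.023],v=.12)
print(ctrl.current_time(),ctrl.current_contact_force(),ctrl.current_grip_width())
c=ctrl.camera("side"); cv2.imwrite("pics/s3.png",cv2.resize(c["image"][140:260,220:340,::-1],None,fx=5,fy=5))
```

```text
[0.4634188 0.062    ]
1 [ 26.3194225   16.80513305 -23.93291731   0.         -49.26194965
 -59.3194225 ]
-1 [ 26.3194225   16.80513305 -23.93291731   0.         -49.26194965
 120.6805775 ]
15.4333 [ 0.50535065  0.28394038 -0.01134204] 1.002478085345681
```

View pics/s3.png

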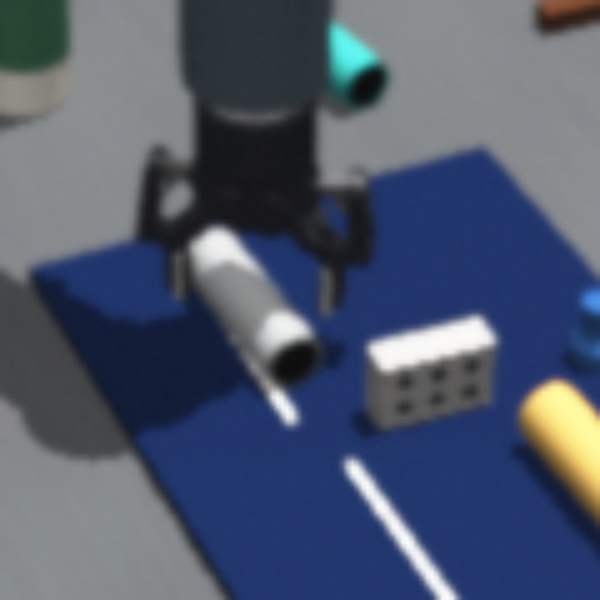

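The fingers straddle the steel tube, one on the near side by its left end and one on the far side. I'll translate to the line and turn to square it.

Run:
```python
from h import *
L=np.array([.4634,.0625]); s=-1
ctrl.servo_line(np.r_[L,.023],ori(56,s),v=.02)
for k in(50,46,44,42.8):
    ctrl.servo_line(np.r_[L,.023],ori(k,s),v=.02); ctrl.wait(.15)
    print(k,round(ctrl.current_time(),2),np.round(ctrl.current_contact_force(),2),np.round(ctrl.current_moment(),3))
c=ctrl.camera("side"); cv2.imwrite("pics/s4.png",cv2.resize(c["image"][140:260,220:340,::-1],None,fx=5,fy=5))
```

```text
50 16.65 [-0.25 -0.21 -0.99] [-0.037 -0.037  0.008]
46 17.05 [ 0.76  0.62 -0.43] [-0.007 -0.014  0.04 ]
44 17.45 [-0.49 -0.29 -0.15] [ 0.01   0.021 -0.03 ]
42.8 17.85 [ 0.34  0.48 -0.57] [0.023 0.053 0.012]
```

View pics/s4.png

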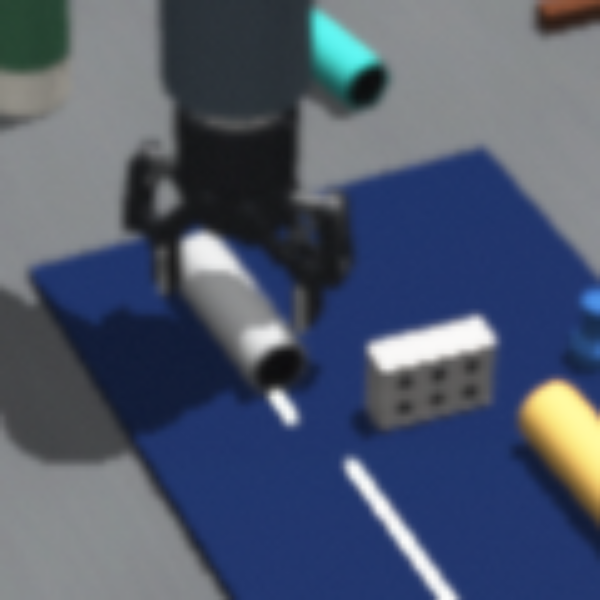

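The tube now covers its line with the tips close on both sides. I'll make the final turn, open back, lift and check.

```bash
cat >> h.py <<'E'
def zoom(c,n): cv2.imwrite(f"pics/{n}.png",cv2.resize(c["image"][148:254,214:356,::-1],None,fx=5.5,fy=5.5,interpolation=cv2.INTER_NEAREST))
E
python3 - <<'E'
from h import *
L=np.array([.4634,.0625]); s=-1
for k in(41.4,):
    ctrl.servo_line(np.r_[L,.023],ori(k,s),v=.02); ctrl.wait(.2)
    print(k,round(ctrl.current_time(),2),np.round(ctrl.current_contact_force(),2),np.round(ctrl.current_moment(),3))
ctrl.servo_line(np.r_[L,.023],ori(50,s),v=.03)
park(); c=ctrl.camera("top"); zoom(c,"t5"); print(ctrl.current_time())
P,a,sd,w=tube(c,240,268,205,236); print("steel",P.round(4),a,sd,w,P.mean(0))
f,a,sd=linefit(c,list(range(229,235))+list(range(275,280)),214,230); print("LL",f,a,sd,f[1]+f[0]*P.mean(0)[1])
E
```

```text
41.4 18.35 [ 0.09 -0.87  0.27] [-0.032  0.06  -0.009]
21.8667
steel [[0.4636 0.1088]
 [0.4678 0.0105]] 2.4962555537401645 0.06150258358582842 11.013243759762943 [0.46570586 0.0596683 ]
LL [-0.01302556  0.46428073] 0.7462676441078584 0.00024500167214490046 0.4635035186181036
```

View pics/t5.png

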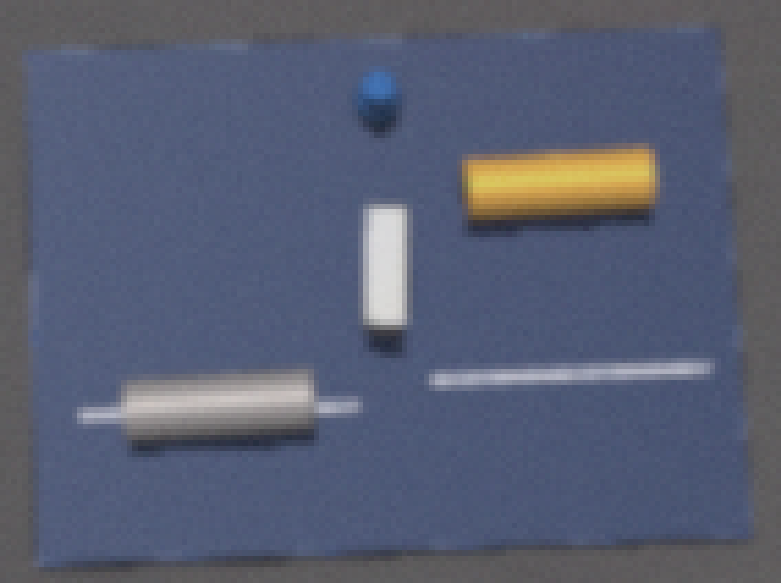

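It improved: the tube is 2.2 mm beyond the line and 1.75° out. One more correction, shifted by that residual.

Run:
```python
from h import *
L=np.array([.4634-.002,.0605]); s=-1
ctrl.set_gripper(1.0)
T=np.array([.4645,.0605])
ctrl.move_ptp(np.r_[T,.12],ori(53,s)); ctrl.servo_line(np.r_[T,.023],v=.12)
ctrl.servo_line(np.r_[L,.023],ori(50,s),v=.03)
for k in(43,41,39.2):
    ctrl.servo_line(np.r_[L,.023],ori(k,s),v=.02); ctrl.wait(.2)
    print(k,round(ctrl.current_time(),2),np.round(ctrl.current_contact_force(),2),np.round(ctrl.current_moment(),3))
ctrl.servo_line(np.r_[L,.023],ori(48,s),v=.03)
park(); c=ctrl.camera("top"); zoom(c,"t6"); print(ctrl.current_time())
P,a,sd,w=tube(c,240,268,205,236); print("steel",P.round(4),a,sd,w,P.mean(0))
f,a,sd=linefit(c,list(range(229,235))+list(range(275,280)),214,230); print("LL",f,a,sd,f[1]+f[0]*P.mean(0)[1])
c=ctrl.camera("side"); cv2.imwrite("pics/s6.png",cv2.resize(c["image"][140:290,220:390,::-1],None,fx=4.5,fy=4))
```

```text
43 25.88 [0.37 1.24 0.11] [-0.021 -0.02  -0.014]
41 26.33 [-0.06 -0.04  0.49] [-0.044  0.047  0.015]
39.2 26.78 [-0.59  0.3   0.28] [-0.009  0.037 -0.003]
30.2917
steel [[0.4634 0.1088]
 [0.4639 0.0106]] 0.2907123552772808 0.04778461506881675 10.996386345137035 [0.46363469 0.05970712]
LL [-0.01288664  0.46429709] 0.7383093409365595 0.00020105790587978995 0.4635276608202571
```

View pics/t6.png

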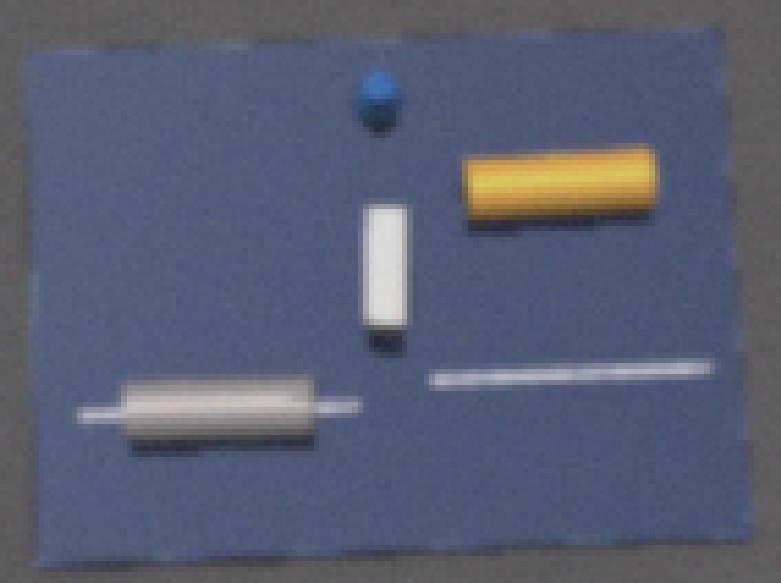

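View pics/s6.png

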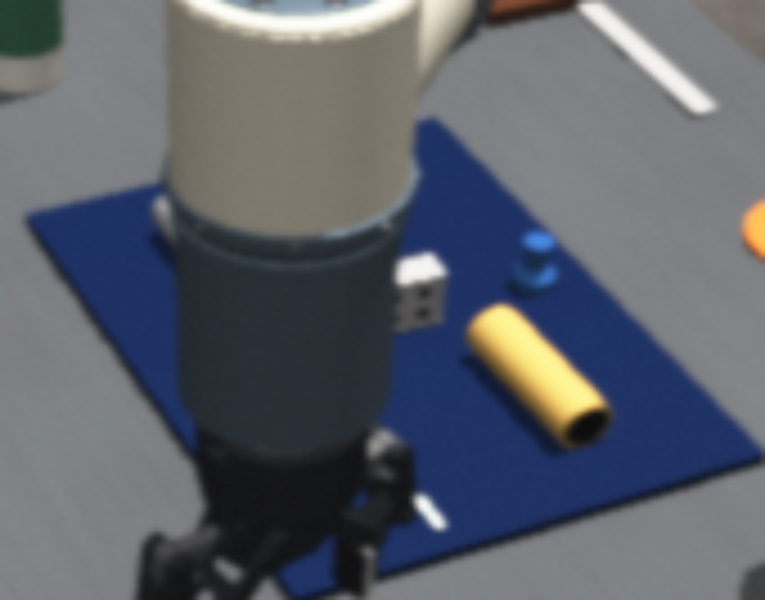

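The steel tube is on its line: 0.1 mm off in x, 0.45° off in angle, and even along the line. Contact calibration from the two passes is tube angle = tool angle − 38.9° and camera x = tool x + 2.2 mm. Now the brass tube.

Run:
```python
from h import *
s=-1; D=np.array([-.0022,0])
t=np.array([.6058,-.161])+D; yl=-.1665; L=np.array([.47855-.02305*yl,yl])+D; n=nrm(2.)
ctrl.move_ptp(np.r_[t,.13],ori(56,s)); ctrl.servo_line(np.r_[t,.023],v=.1)
print(ctrl.current_time(),np.round(ctrl.current_contact_force(),2))
m=L+n*.02
ctrl.servo_line(np.r_[m,.023],ori(55,s),v=.05); ctrl.servo_line(np.r_[L,.023],ori(54,s),v=.02)
for k in(48,44,42,40.2):
    ctrl.servo_line(np.r_[L,.023],ori(k,s),v=.02); ctrl.wait(.2)
    print(k,round(ctrl.current_time(),2),np.round(ctrl.current_contact_force(),2),np.round(ctrl.current_moment(),3))
ctrl.servo_line(np.r_[L,.023],ori(49,s),v=.03)
p=ctrl.current_position(); ctrl.servo_line(np.r_[p[:2],.16],v=.15)
q=list(HOME); q[0]=-60; ctrl.goto_joints(q)
c=ctrl.camera("top"); zoom(c,"t7"); print(ctrl.current_time())
P,a,sd,w=tube(c,240,268,205,236); print("steel",P.round(4),a,sd,w,P.mean(0))
P,a,sd,w=tube(c,304,330,200,232); print("brass",P.round(4),a,sd,w,P.mean(0))
f,a,sd=linefit(c,list(range(294,298))+list(range(338,342)),208,224); print("LR",f,a,sd,f[1]+f[0]*P.mean(0)[1])
```

```text
33.3 [ 1.32  0.16 -0.78]
48 37.12 [-0.31 -0.05  0.47] [ 0.025 -0.043  0.026]
44 37.58 [0.52 0.29 0.18] [-0.003  0.006 -0.037]
42 38.02 [ 0.29 -0.13 -1.33] [ 0.023 -0.043 -0.034]
40.2 38.48 [-0.65 -0.17  0.42] [ 0.004 -0.01   0.049]
41.75
steel [[0.4636 0.1088]
 [0.464  0.0106]] 0.23415694494774472 0.058647066542122046 11.112791307013454 [0.4637586  0.05970557]
brass [[ 0.4936 -0.1168]
 [ 0.483  -0.2083]] -6.628509441376226 0.0791099067304073 12.341467940604762 [ 0.48831081 -0.16256217]
LR [-0.02325537  0.47839235] 1.3321943081516496 7.385744874853568e-05 0.48217279429564996
```

View pics/t7.png

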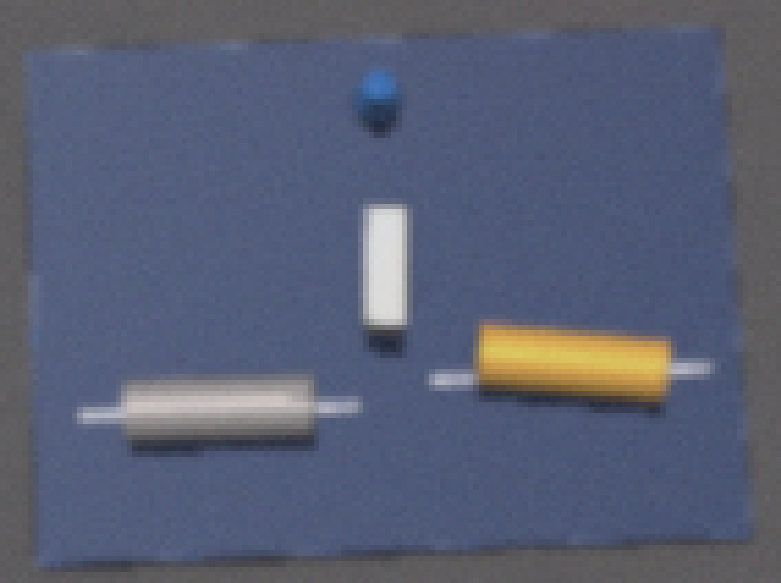

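The brass tube over-rotated while rolling off-centre: it is at −6.6° and 6 mm beyond the line. The mirrored diagonal straddle turns it back.

Run:
```python
from h import *
s=-1; D=np.array([-.0022,0])
t=np.array([.4883,-.1635])+D; yl=-.1635; L=np.array([.47839-.02325*yl,yl])+D
ctrl.move_ptp(np.r_[t,.13],ori(-61,s)); ctrl.servo_line(np.r_[t,.023],v=.1)
print(ctrl.current_time(),np.round(ctrl.current_contact_force(),2))
ctrl.servo_line(np.r_[(t+L)/2,.023],ori(-56,s),v=.02)
ctrl.servo_line(np.r_[L,.023],ori(-50,s),v=.02)
for k in(-45,-41,-39,-37.6):
    ctrl.servo_line(np.r_[L,.023],ori(k,s),v=.02); ctrl.wait(.2)
print(ctrl.current_time(),np.round(ctrl.current_contact_force(),2))
ctrl.servo_line(np.r_[L,.023],ori(-47,s),v=.03)
p=ctrl.current_position(); ctrl.servo_line(np.r_[p[:2],.16],v=.15)
q=list(HOME); q[0]=-60; ctrl.goto_joints(q)
c=ctrl.camera("top"); zoom(c,"t8"); print(ctrl.current_time())
P,a,sd,w=tube(c,304,330,200,232); print("brass",P.round(4),a,sd,w,P.mean(0))
f,a,sd=linefit(c,list(range(294,298))+list(range(338,342)),208,224); print("LR",f,a,sd,f[1]+f[0]*P.mean(0)[1])
```

```text
44.8667 [-0.07 -0.24  0.64]
47.2667 [-0.38 -0.05  0.74]
50.5667
brass [[ 0.4817 -0.1165]
 [ 0.4831 -0.2083]] 0.8825752004377971 0.06809748870355137 12.32258216055568 [ 0.48238    -0.16237603]
LR [-0.02324138  0.47835477] 1.3313931199290385 4.146815791831678e-05 0.48212861236696813
```

View pics/t8.png

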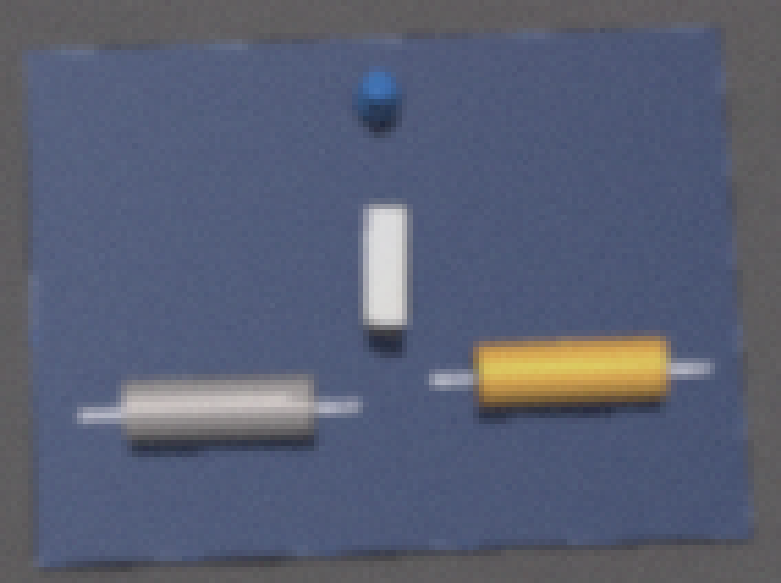

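Both tubes now sit on their lines. I'll do a rest check and a side view as a cross-check.

Run:
```python
from h import *
q=list(ctrl.current_joint_positions()); q[0]=-90; ctrl.goto_joints(q)
c=ctrl.camera("top")
print(tube(c,304,330,200,232)[0].mean(0),tube(c,240,268,205,236)[0].mean(0),ctrl.current_time())
c=ctrl.camera("side"); cv2.imwrite("pics/s9.png",cv2.resize(c["image"][130:310,220:460,::-1],None,fx=3.3,fy=3.3))
```

```text
[ 0.48242147 -0.1623775 ] [0.4638962  0.05970373] 51.7167
```

View pics/s9.png

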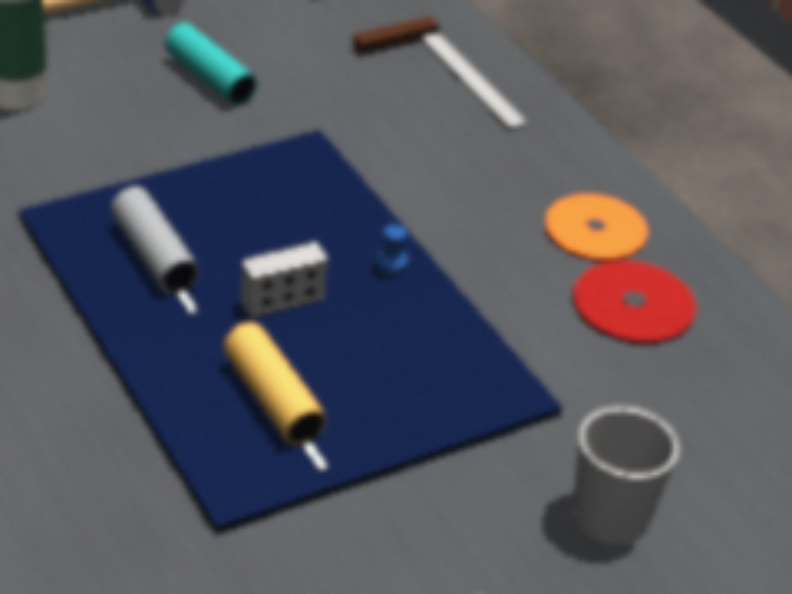

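The side view agrees: each line comes out from under the middle of its tube's near end. Nothing is moving, the bystanders are in place and the robot is clear.

```bash
python3 -c "
from bench import ctrl
print(ctrl.hand_in(),ctrl.current_time())"
```

```text
the job is handed in; nothing more can be done
the job is handed in; nothing more can be done
```

Both tubes are on their lines, steel first and then brass, and I handed the job in at about 52 s. I only pushed them with the fingertips and never gripped or lifted them.

The last top-view checks, taken with the robot clear:

| Tube | Off its line | Angle to the line |
|---|---|---|
| Steel | about 0.1–0.4 mm | about 0.5° |
| Brass | about 0.3 mm | about 0.45° |

- **At rest:** both are roughly centred along their lines. About a second later, two more readings agreed within about 0.15 mm. The side view matched, and the block, weight and other things I could see had not moved.
- **What failed on the way:** the plain two-finger push did not square the steel tube. Rolling the brass tube from one end turned it to −6.6° and left it 6 mm beyond its line. I put both right by placing a fingertip on each side of the tube, near opposite ends, and turning the tool.
- **Small disagreement:** the camera and tool positions differed by about 2 mm in x. I allowed for this by measuring each tube against its line in the same picture.

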